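# Show a root-viewing vessel's three windowed sides to the bench camera

### The arm

A 6-joint arm with a two-finger parallel gripper is mounted at the origin on the work surface. World frame = base frame: x ahead of the robot, y to its left, z up, the work surface at z = 0. Lengths are in m, angles in degrees, forces in N, time in s.
With the tool pointing down it reaches from about 0.275 to 0.775 m from the base axis. Payload 14.6 kg.
Tool frame: the origin (TCP) lies midway between the tips of the shut fingers; the grasp point (between the pads) lies 19 mm behind it; z points along the fingers, y is the direction in which the jaws open and shut (so a half turn about z gives the same grasp; the last joint's range is limited). The gripper opens to 85 mm and grips with 20 to 120 N. Pads are 22 mm wide; open, the fingers measure 114 mm over their backs; the gripper's body (76 mm by 85 mm) begins 54 mm behind the grasp point. The pads swing forward as they close: fully open they stand 13 mm farther back than shut.
Start: joints at [-8.898, 15.075, -2.767, 72.158, 0, 81.102], TCP at [0.525, -0, 0.231] pointing down, gripper open.
Joint ranges: [-151.79, 151.79], [-50.71, 97.33], [-67.44, 78.34], [-121.81, 120.89], [-77.56, 73.72], [-180, 180]. Speed limits (degrees/s): [108.29, 108.29, 147.25, 159.86, 180, 180].

### API

Orientations are given as [roll, pitch, yaw] about the fixed x, y, z axes, in that order (R = Rz(yaw) Ry(pitch) Rx(roll)).
In Python, from bench import monitor, capture, env gives the robot as it stands. The module is installed in compiled form; this text tells all that it offers.
- The arm moves only by the tool send_rows, never from a script. Its argument "plan" is a list of rows, each a list of 7 numbers: the shift along the tool's x, y, z in mm, then the turn, a rotation vector about the tool's x, y, z in degrees, then the finger opening in mm, from 0 to 85.4. In form: [[tx, ty, tz, ax, ay, az, hand], ...]. A call has 1 to 10 rows; each row is the pose to reach, as a shift and turn from the pose measured when the call began, along the tool's axes at that moment; what a row does not reach only later rows make up. A row lasts 1/12 s, in which the tool goes at most 41.7 mm and 7.16 degrees, less where a joint would pass 70% of its speed; a pose out of reach is approached as far as the arm can. A call with a gripper value outside its range is refused whole. The fingers move at their own pace and stop on an object; "newtons" is the grip in N (left out, the last holds). Time passes only in rows, so rows that repeat a pose let the fingers close. It gives the time, the measured TCP pose, the force and the opening at its end, in the units of the state.
- monitor.get_obs(): the state, without advancing time (a new reading comes with each control period).
- capture(name): name is "scene" or "side" or "wrist"; returns a dict with "color" (480x640x3 uint8, red, green, blue), "z_map" (480x640 float32, m along the optical axis (not along the pixel's ray), 0 where there is no reading), "camera_matrix" (3x3 intrinsics, pixels), "view" (4x4, takes a point from world to camera coordinates); the wrist camera has in their place "tool_from_camera" (4x4, takes a point from camera to tool coordinates, whose origin is the TCP and whose axes are the flange's). Camera axes: x right, y up, looking along -z (the intrinsics and any distortion apply to the point x, -y, -z); pixel columns grow to the right and rows downward; lengths in m; the calibration is good to about 2 mm. The wrist camera is an equidistant fisheye: a pixel r from the principal point sees the ray r / f radians off the axis. A picture is of the moment at which its call begins: read the wrist's pose just before it.
- env.sign_off(): hands the job in, once; it reports no verdict.
The state is a dict: "time_s": time; "q": joint angles; "qvel": joint speeds; "joint_torque": joint torques, N m; "ee_pos": TCP position; "tool_rot": TCP orientation; "ft_force": force on the tool from outside, world axes, zero at the start; "ft_torque": the same for the moment, N m; "width": finger opening in m.
Only numpy, scipy, OpenCV 4.12 (cv2) and the standard library are available. Lean on these libraries where they do the work, as an engineer would, in place of code of your own. Each camera call takes 0.05 s, during which the arm holds its last target.

### The job

Pick up the square vessel with the slot windows by its cap, and show its three windowed sides to the bench camera one after the other, first the side with one slot, then two slots, then three: hold each side upright and square to the lens, centred on it and about 6 cm in front of it, still for a second. Then set the vessel down upright in the middle of the empty shallow tray and let go; do not drop it, and leave the other things on the table where they are.

Things in the scene. Friction and masses are not known exactly. Their poses are not given: they have to be found in the camera images.
- vessel_mid (a point): Centre of the loose vessel, 56 mm above its underside, on its axis, z up. White body 64 x 64 mm, 76 mm high, grey cap on top, about 0.2 kg. A grey spine (30 mm wide, 10 mm out) runs down its blank +x side. One upright dark slot on the +y side, two on -x, three on -y; each window side's middle is 32 mm out and 18 mm below this point. At first the two slots face roughly away from the robot.
- vessel_cap (a point): Centre of the vessel's cap: square, 42 x 42 mm and 36 mm high, its sides parallel to the body's. It lies on the vessel's axis, 94 mm above its underside (the body's flat shoulder is 18 mm below this point). Same axes as the vessel. The similar white box with a round cap, no windows and no spine is not this vessel.
- lens (a point): Centre of the front glass of the bench camera, 85 mm above the table: a white box 64 mm wide, its top 117 mm above the table, on a fixed stand, with a black barrel 48 mm in diameter. The lens looks along this frame's -x, level, roughly towards the robot; z is up. The space in front of it is free apart from low things (under 20 mm high).
- tray: The empty shallow white tray, 150 x 150 mm and 16 mm high, fixed to the table; walls and floor are 5 mm thick. Origin at the centre of its underside, on the table; z is up.
Not all that is in view belongs to the job. Leave any black look-alike of the tray alone.

How it is judged:
By the outcome, as a careful person would: the job done as asked, in the order asked, and still so for the second after the job is handed in, with the robot touching nothing.
It also fails if it takes over 64 s, if anything falls off the work surface, if the arm or the gripper's body presses on something with over 40 N, if the wrist force passes 120 N, or if a joint passes its speed limit or range.

## Working session

There is one attempt and no reset: what is moved stays moved. The work goes in short steps, Python scripts to look and compute and a tool call to move; the robot and the scene stay as the last step left them, time stands still between calls to the robot, and variables do not carry over. Pictures are saved under pics/ and viewed, and the job is handed in when it is done.

Besides the shell and the picture viewer there is one more tool, called after "Call:" as name(argument=value, ...), one argument or row to a line, values as JSON. send_rows: Moves the arm, as the interface text tells. Its arguments: {"type":"object","properties":{"plan":{"type":"array"},"newtons":{"type":"number"}},"required":["plan"]}

```bash
mkdir -p pics; cat > h.py <<'E'
import numpy as np, cv2
from bench import monitor, capture, env
def snap(name,tag):
    o=monitor.get_obs(); c=capture(name)
    cv2.imwrite(f'pics/{tag}.png',c['color'][:,:,::-1])
    np.savez(f'pics/{tag}.npz',**{k:v for k,v in c.items()},ee=o['ee_pos'],rot=np.array(o['tool_rot']))
    return c,o
E
python3 - <<'E'
from h import *
for n in ['scene','side','wrist']:
    c,o=snap(n,n+'0'); print(n,np.array(c['camera_matrix']).round(1).tolist(),[k for k in c]); 
    for k in('view','tool_from_camera'):
        if k in c: print(np.array(c[k]).round(4).tolist())
print(o)
E
```

```text
scene [[440.8, 0.0, 319.8], [0.0, 440.8, 241.7], [0.0, 0.0, 1.0]] ['color', 'z_map', 'camera_matrix', 'view']
[[0.1997, 0.9798, 0.0121, -0.1114], [-0.6916, 0.1322, 0.71, 0.2417], [0.6941, -0.1501, 0.7041, -1.358], [0.0, 0.0, 0.0, 1.0]]
side [[435.7, 0.0, 316.9], [0.0, 435.7, 243.8], [0.0, 0.0, 1.0]] ['color', 'z_map', 'camera_matrix', 'view']
[[0.9954, -0.0963, -0.0012, -0.4578], [0.05, 0.5065, 0.8608, -0.0977], [-0.0822, -0.8569, 0.5089, -0.8978], [0.0, 0.0, 0.0, 1.0]]
wrist [[371.6, 0.0, 312.4], [0.0, 371.6, 244.5], [0.0, 0.0, 1.0]] ['color', 'z_map', 'camera_matrix', 'tool_from_camera']
[[0.0008, 0.9644, 0.2644, 0.0674], [1.0, -0.0008, -0.0001, -0.001], [0.0001, 0.2644, -0.9644, -0.1419], [0.0, 0.0, 0.0, 1.0]]
{'time_s': 0.1, 'q': array([-8.89935455e+00,  1.50965932e+01, -2.79900247e+00,  7.21585941e+01,
       -7.21316913e-04,  8.10991928e+01]), 'qvel': array([ 0.02485275, -0.05817942,  0.03946059, -0.02067943, -0.01706484,
        0.04664003]), 'joint_torque': array([ 3.99830533e-03, -6.38578105e+01,  3.85062754e+01,  9.92193818e-03,
       -8.72614100e-05, -2.47696767e-05]), 'ee_pos': array([5.24760787e-01, 1.65007465e-05, 2.30875867e-01]), 'tool_rot': array([-1.79946351e+02, -7.67184417e-03,  9.00014494e+01]), 'ft_force': array([ 1.0175501 ,  0.0682243 , -0.69146482]), 'ft_torque': array([ 0.03431401,  0.02698573, -0.0208956 ]), 'width': 0.08511083623064024}
```

View pics/scene0.png

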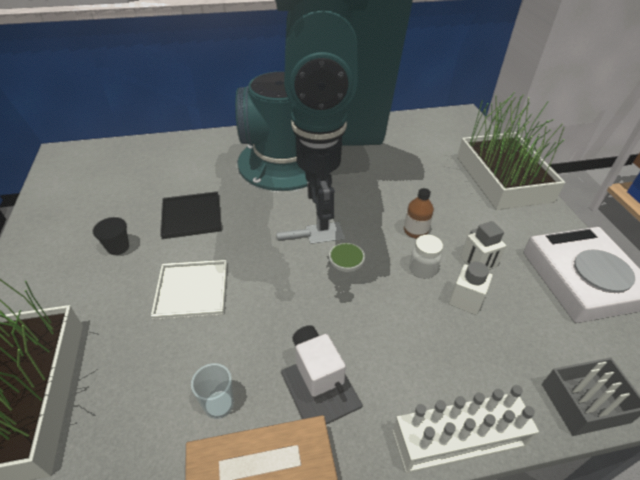

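View pics/side0.png

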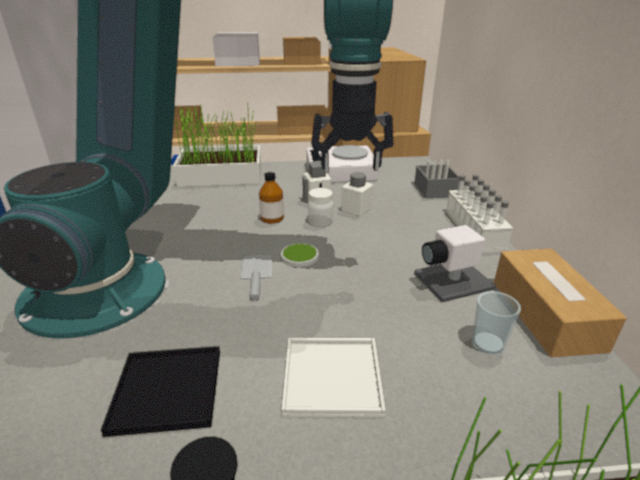

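View pics/wrist0.png

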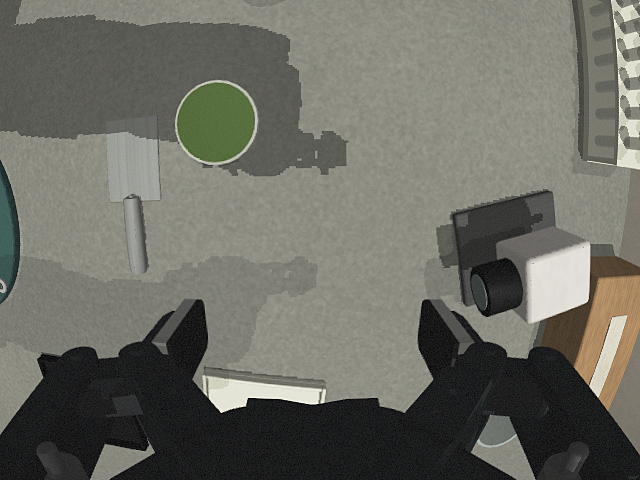

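```bash
python3 - <<'E'
import cv2,numpy as np
a=cv2.imread('pics/scene0.png')[205:325,390:530]; b=cv2.imread('pics/side0.png')[150:235,250:390]
a=cv2.resize(a,None,fx=4,fy=4,interpolation=3); b=cv2.resize(b,None,fx=4,fy=4,interpolation=3)
cv2.imwrite('pics/crop_a.png',a); cv2.imwrite('pics/crop_b.png',b)
b=cv2.imread('pics/scene0.png')[310:430,260:380];cv2.imwrite('pics/crop_c.png',cv2.resize(b,None,fx=4.5,fy=4.5,interpolation=3))
b=cv2.imread('pics/side0.png')[215:305,400:520];cv2.imwrite('pics/crop_d.png',cv2.resize(b,None,fx=5,fy=5,interpolation=3))
E
```

```text
(no output)
```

View pics/crop_a.png

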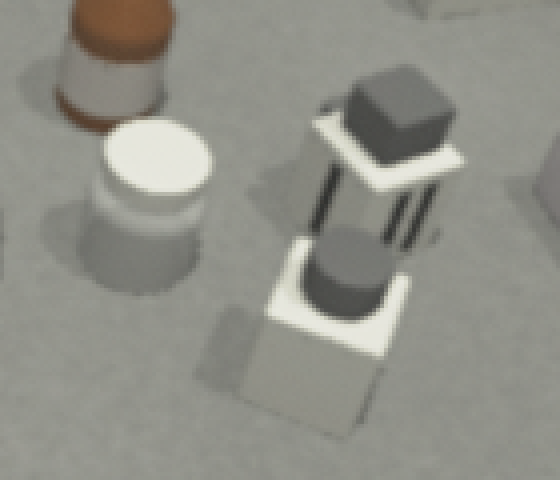

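View pics/crop_b.png

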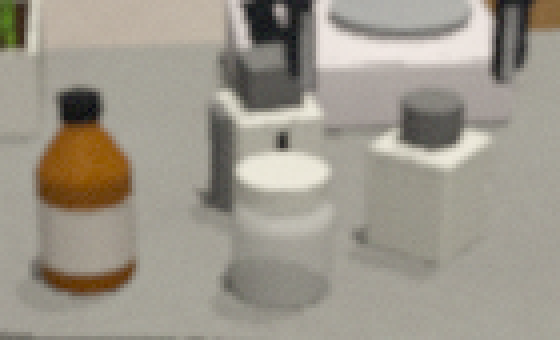

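View pics/crop_c.png

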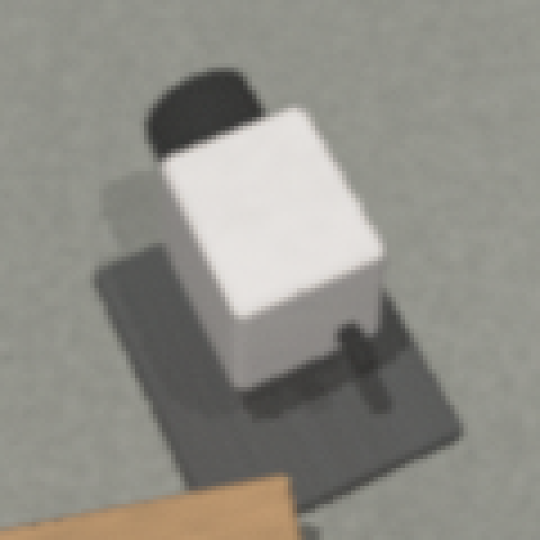

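View pics/crop_d.png

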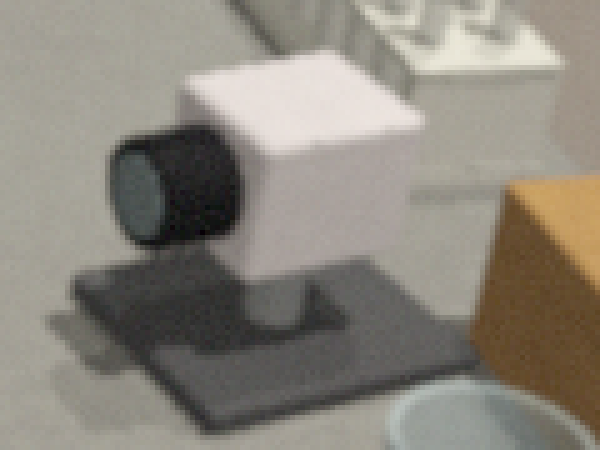

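Candidates: the square-capped slotted box at scene (488,237) and the round-capped plain box at scene (475,280). The first shows slots, a square cap, and (in the side view) a spine on its left, so it is the vessel. Next I'll measure.

```bash
cat >> h.py <<'E'
def cloud(tag):
    d=np.load(f'pics/{tag}.npz'); K=d['camera_matrix']; z=d['z_map'].astype(float)
    v,u=np.mgrid[0:480,0:640]
    x=(u-K[0,2])/K[0,0]*z; y=(v-K[1,2])/K[1,1]*z
    P=np.stack([x,-y,-z],-1); V=np.linalg.inv(d['view'])
    W=P@V[:3,:3].T+V[:3,3]; W[z==0]=np.nan
    return W,d['color']
E
python3 - <<'E'
from h import *
for t in('scene0','side0'):
    W,c=cloud(t)
    print(t,'table', np.nanmedian(W[...,2][(abs(W[...,2])<.03)]), np.linalg.inv(np.load(f'pics/{t}.npz')['view'])[:3,3])
    pts={'scene0':dict(capv=(488,232),capr=(477,268),lensbox=(320,365),tray=(190,290),barrel=(303,335)),'side0':dict(capv=(317,168),box=(455,235),glass=(429,253),tray=(333,375),capr=(358,178))}[t]
    for k,(u,v) in pts.items(): print(k,W[v,u].round(4))
    # white camera top
    m=(abs(W[...,2]-.117)<.006)&(W[...,0]>.55)&(W[...,1]<.15)&(W[...,1]>-.2)&(c.min(-1)>150)
    p=W[m][:,:2].astype(np.float32); print(len(p)); 
    if len(p)>20: print(cv2.minAreaRect(p), np.median(W[m][:,2]))
    # vessel cap top
    g=W[pts['capv'][1],pts['capv'][0]]
    m=(abs(W[...,2]-.112)<.008)&(np.hypot(W[...,0]-g[0],W[...,1]-g[1])<.05)
    p=W[m][:,:2].astype(np.float32); print(len(p)); 
    if len(p)>5: print('cap',cv2.minAreaRect(p),np.median(W[m][:,2]))
    m=(abs(W[...,2]-.076)<.006)&(np.hypot(W[...,0]-g[0],W[...,1]-g[1])<.06)
    p=W[m][:,:2].astype(np.float32); print(len(p)); 
    if len(p)>5: print('shoulder',cv2.minAreaRect(p),np.median(W[m][:,2]))
    g=W[pts['tray'][1],pts['tray'][0]]
    m=(W[...,2]>.008)&(W[...,2]<.02)&(np.hypot(W[...,0]-g[0],W[...,1]-g[1])<.13)&(c.min(-1)>120)
    p=W[m][:,:2].astype(np.float32); print('tray',len(p),cv2.minAreaRect(p),np.median(W[m][:,2]))
E
```

```text
scene0 table 0.002110105156967912 [ 1.13196075 -0.12672061  0.78585722]
capv [0.5113 0.3899 0.1153]
capr [0.5991 0.3237 0.1058]
lensbox [ 0.7618 -0.0427  0.1182]
tray [ 0.4611 -0.2782  0.0075]
barrel [ 0.6927 -0.0596  0.1095]
1454
((0.8180701732635498, 0.020549945533275604), (0.28025540709495544, 0.08455972373485565), 38.40420913696289) 0.11839192072618393
304
cap ((0.49918273091316223, 0.40268051624298096), (0.04414031654596329, 0.044527567923069), 10.279566764831543) 0.11325773730826688
337
shoulder ((0.49430757761001587, 0.40286293625831604), (0.07596493512392044, 0.06699791550636292), 11.152201652526855) 0.07702715027435802
tray 1451 ((0.45757758617401123, -0.2762042284011841), (0.150748148560524, 0.15531089901924133), 84.13574981689453) 0.010518652046097365
side0 table -7.956027255218157e-05 [ 0.38673257 -0.76387102  0.54048502]
capv [0.4974 0.3828 0.1047]
box [ 0.7305 -0.0429  0.1165]
glass [ 0.6745 -0.0631  0.0906]
tray [ 0.4592 -0.2755  0.0052]
capr [0.5988 0.3028 0.1031]
631
((0.741452157497406, -0.038287244737148285), (0.07497447729110718, 0.06669700145721436), 16.57847023010254) 0.11624370286245295
84
cap ((0.49348998069763184, 0.4018346071243286), (0.03236357867717743, 0.04435672238469124), 10.671398162841797) 0.1105522224843245
168
shoulder ((0.4922794997692108, 0.3886147439479828), (0.055499739944934845, 0.08259520679712296), 69.38951873779297) 0.07477606708261036
tray 1488 ((0.4568014144897461, -0.27492621541023254), (0.1513897180557251, 0.15012040734291077), 83.99085235595703) 0.01446450712528502
```

```bash
cat >> h.py <<'E'
from scipy.spatial.transform import Rotation as Rn
def wcloud(tag):
    d=np.load(f'pics/{tag}.npz'); K=d['camera_matrix']; z=d['z_map'].astype(float)
    v,u=np.mgrid[0:480,0:640]
    x=(u-K[0,2])/K[0,0]; y=(v-K[1,2])/K[1,1]; r=np.hypot(x,y)+1e-9
    s=np.tan(r)/r
    P=np.stack([x*s*z,-y*s*z,-z],-1); T=d['tool_from_camera']
    Q=P@T[:3,:3].T+T[:3,3]; R=Rn.from_euler('xyz',d['rot'],degrees=True).as_matrix()
    W=Q@R.T+d['ee']; W[z==0]=np.nan
    return W,d['color']
E
python3 - <<'E'
from h import *
for t,f in(('scene0',cloud),('side0',cloud),('wrist0',wcloud)):
    W,c=f(t)
    print(t,'table',np.nanmedian(W[...,2][(abs(W[...,2])<.03)]))
    m=(abs(W[...,2]-.117)<.005)&(np.hypot(W[...,0]-.742,W[...,1]+.038)<.07)&(c.min(-1)>120)
    p=W[m][:,:2].astype(np.float32); print(len(p),cv2.minAreaRect(p) if len(p)>4 else'',np.median(W[m][:,2]))
    # dark barrel + glass : points with z .06-.112 in front
    m=(W[...,2]>.058)&(W[...,2]<.112)&(np.hypot(W[...,0]-.68,W[...,1]+.062)<.035)
    p=W[m]; print('barrel',len(p),p.mean(0).round(4),p.min(0).round(4),p.max(0).round(4))
# bottle/jar heights, tall things near the vessel
W,c=cloud('scene0')
for u,v in((424,195),(429,243),(477,268)): print(W[v,u].round(3))
W,c=wcloud('wrist0'); 
for u,v in((482,285),(478,290),(560,250)): print(W[v,u].round(4))
a=cv2.imread('pics/wrist0.png')[180:330,420:600]; cv2.imwrite('pics/crop_w.png',cv2.resize(a,None,fx=4,fy=4,interpolation=3))
E
```

```text
scene0 table 0.002110105156967912
1465 ((0.743560254573822, -0.03962313011288643), (0.07564868032932281, 0.06448087841272354), 13.866844177246094) 0.1183373695927753
barrel 331 [ 0.6886 -0.0573  0.1055] [ 0.6705 -0.079   0.0818] [ 0.7054 -0.0311  0.1119]
side0 table -7.956027255218157e-05
629 ((0.741393506526947, -0.03888225182890892), (0.07575419545173645, 0.06672906875610352), 12.81377124786377) 0.11624470137112303
barrel 681 [ 0.6892 -0.0619  0.0912] [ 0.6677 -0.0792  0.0581] [ 0.714  -0.0323  0.1118]
wrist0 table -0.0006073760309427412
4002 ((0.7424815893173218, -0.03779973089694977), (0.07400728017091751, 0.06306982785463333), 14.020509719848633) 0.11605375664718434
barrel 2428 [ 0.6848 -0.0483  0.0986] [ 0.6677 -0.0774  0.0614] [ 0.7133 -0.0279  0.112 ]
[0.377 0.288 0.129]
[0.492 0.264 0.086]
[0.599 0.324 0.106]
[ 0.6696 -0.0443  0.0965]
[ 0.6731 -0.0543  0.0834]
[ 0.7358 -0.0083  0.1136]
```

View pics/crop_w.png

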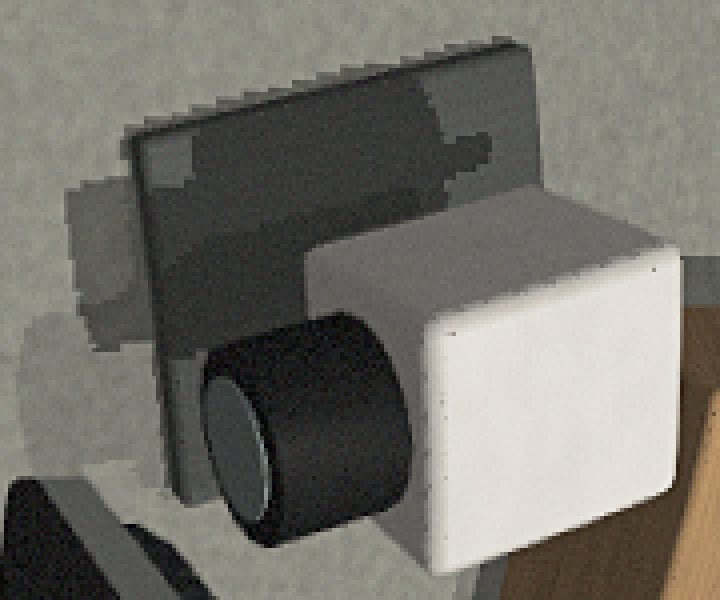

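```bash
python3 - <<'E'
from h import *
for t,f,b in(('wrist0',wcloud,(470,488,272,312)),('side0',cloud,(420,436,238,266))):
    W,c=f(t); c=c.astype(int)
    u0,u1,v0,v1=b; m=np.zeros((480,640),bool); m[v0:v1,u0:u1]=1
    m&=(c[...,2]>55)&(c[...,2]>=c[...,0]+5)&(W[...,2]>.05)&(W[...,2]<.112)
    m&=cv2.erode(m.astype(np.uint8),np.ones((2,2)))>0
    p=W[m]; c0=np.median(p,0)
    for _ in range(3):
        ce=p.mean(0); s=np.linalg.svd(p-ce)[2][2]; d=abs((p-ce)@s); p=p[d<max(.003,1.5*d.std())]
    s*=np.sign(s[0]); print(t,m.sum(),len(p),ce.round(4),'mid',((p.min(0)+p.max(0))/2).round(4),s.round(3),np.degrees(np.arctan2(s[1],s[0])),np.ptp(p,0).round(3))
    v,u=np.where(m); print(u.min(),u.max(),v.min(),v.max())
E
```

```text
return _methods._mean(a, axis=axis, dtype=dtype,
  ret = um.true_divide(
<stdin>:9: RuntimeWarning: Mean of empty slice.
  ret = _var(a, axis=axis, dtype=dtype, out=out, ddof=ddof,
  arrmean = um.true_divide(arrmean, div, out=arrmean,
  ret = ret.dtype.type(ret / rcount)
Traceback (most recent call last):
ValueError: zero-size array to reduction operation minimum which has no identity
```

```bash
python3 - <<'E'
from h import *
for t,f,b,uv in(('wrist0',wcloud,(469,489,272,314),(480,292)),('side0',cloud,(418,436,238,268),(427,252))):
    W,c=f(t); c=c.astype(int); print(c[uv[1],uv[0]],W[uv[1],uv[0]].round(4))
    ref=c[uv[1],uv[0]]
    u0,u1,v0,v1=b; m=np.zeros((480,640),bool); m[v0:v1,u0:u1]=1
    m&=(abs(c-ref).max(-1)<25)&(W[...,2]>.05)&(W[...,2]<.112)&(W[...,0]<.70)
    n,l,st,_=cv2.connectedComponentsWithStats(m.astype(np.uint8)); m=l==l[uv[1],uv[0]]
    p=W[m]
    for _ in range(3):
        ce=p.mean(0); s=np.linalg.svd(p-ce)[2][2]; d=abs((p-ce)@s); p=p[d<max(.002,2*d.std())]
    s*=np.sign(s[0]); print(t,m.sum(),len(p),ce.round(4),'mid',((p.min(0)+p.max(0))/2).round(4),s.round(3),np.degrees(np.arctan2(s[1],s[0])),np.ptp(p,0).round(3))
    v,u=np.where(m); print(u.min(),u.max(),v.min(),v.max())
E
```

```text
[56 62 59] [ 0.6721 -0.0535  0.09  ]
wrist0 381 381 [ 0.673  -0.0551  0.0841] mid [ 0.6735 -0.0561  0.081 ] [0.97  0.245 0.005] 14.181518394878895 [0.01  0.035 0.039]
470 486 274 310
[72 79 80] [ 0.672  -0.0587  0.0903]
side0 147 146 [ 0.6731 -0.0562  0.0851] mid [ 0.6729 -0.0546  0.083 ] [ 0.969  0.249 -0.002] 14.391340394765557 [0.01  0.037 0.037]
422 432 245 262
```

Lens from two views: about (0.673, −0.056, 0.085), axis yaw about 14.2°. The vessel is near (0.499, 0.403) and the tray near (0.457, −0.2755). Now I'll look at the vessel from close up.

Call:
send_rows(
  plan=[
    [40,-3,0,0,0,0,85],
    [80,-6,0,0,0,0,85],
    [120,-9,0,0,0,0,85],
    [160,-12,0,0,0,0,85],
    [200,-15,0,0,0,0,85],
    [240,-18,0,0,0,0,85],
    [280,-21,0,0,0,0,85],
    [310,-25,0,0,0,0,85],
    [310,-25,0,0,0,0,85],
    [310,-25,0,0,0,0,85],
  ],
  newtons=60,
)

```text
time_s: 0.98
ee_pos: [0.4992, 0.3113, 0.2304]
tool_rot: [-179.9, 0.0, 90.2]
ft_force: [-0.9, -0.8, -0.2]
width: 0.0851
```

```bash
python3 - <<'E'
from h import *
c,o=snap('wrist','wrist1'); print(o['time_s'],o['ee_pos'],o['tool_rot'],o['q'].round(1),o['ft_force'].round(2))
W,c=wcloud('wrist1')
g=np.array([.499,.403])
for lo,hi,n in((.106,.118,'cap'),(.070,.081,'shoulder')):
    m=(W[...,2]>lo)&(W[...,2]<hi)&(np.hypot(*(W[...,:2]-g).transpose(2,0,1))<.05)
    if n=='shoulder': m&=c.min(-1)>120
    p=W[m][:,:2].astype(np.float32); print(n,len(p),cv2.minAreaRect(p),np.median(W[m][:,2]))
E
```

```text
0.9833 [0.49921787 0.31134693 0.23044479] [-1.79910236e+02  1.68040140e-02  9.01512106e+01] [ 24.   21.5   6.7  75.3   0.  113.9] [-0.94 -0.8  -0.22]
cap 3462 ((0.49879854917526245, 0.4055713713169098), (0.04263077676296234, 0.04216402396559715), 10.973093032836914) 0.111138767330177
shoulder 1803 ((0.4993896484375, 0.4055393934249878), (0.06243399158120155, 0.06371250003576279), 11.774444580078125) 0.07493821988025517
```

View pics/wrist1.png

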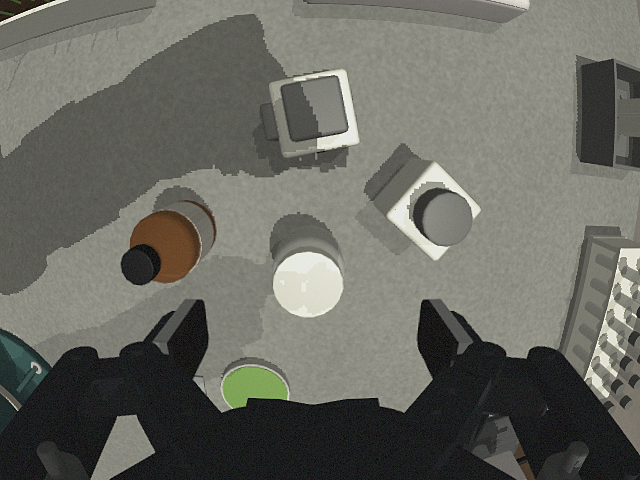

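The picture shows the vessel at (313,110) with its spine pointing left, towards the robot (267,120). The round-capped box is at (435,205). I'll centre it better in the view and turn to its yaw.

Call:
send_rows(
  plan=[
    [25,0,0,0,0,-5,85],
    [50,0,0,0,0,-11,85],
    [50,0,0,0,0,-11,85],
    [50,0,0,0,0,-11,85],
  ],
)

```text
time_s: 1.37
ee_pos: [0.4997, 0.3598, 0.2303]
tool_rot: [-179.9, 0.0, 101.0]
ft_force: [0.9, -1.0, 0.1]
width: 0.085
```

```bash
python3 - <<'E'
from h import *
c,o=snap('wrist','wrist2'); print(o['time_s'],o['ee_pos'],o['tool_rot'],o['q'].round(1),o['ft_force'].round(2))
W,c=wcloud('wrist2')
g=np.array([.499,.403])
for lo,hi,n in((.106,.118,'cap'),(.070,.081,'shoulder')):
    m=(W[...,2]>lo)&(W[...,2]<hi)&(np.hypot(*(W[...,:2]-g).transpose(2,0,1))<.05)
    if n=='shoulder': m&=c.min(-1)>120
    p=W[m][:,:2].astype(np.float32); print(n,len(p),cv2.minAreaRect(p),np.median(W[m][:,2]))
E
```

```text
1.3667 [0.49969461 0.35981396 0.23033191] [-1.79894272e+02  2.37371381e-02  1.01039257e+02] [ 28.2  24.3  11.2  77.    0.  107.1] [ 0.88 -0.96  0.13]
cap 3401 ((0.4990663528442383, 0.4057135283946991), (0.042227745056152344, 0.04096042364835739), 11.280045509338379) 0.11111287709862298
shoulder 2226 ((0.49891039729118347, 0.405851274728775), (0.06343460083007812, 0.06285307556390762), 11.313568115234375) 0.07493772982062882
```

View pics/wrist2.png

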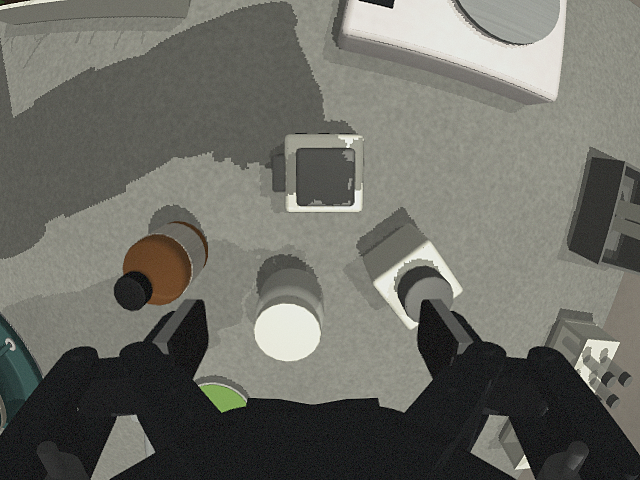

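The picture shows the vessel at (325,173), square to the tool. Grasping now.

Call:
send_rows(
  plan=[
    [25,4,0,0,0,0,85],
    [45,8,10,0,0,0,85],
    [45,8,40,0,0,0,85],
    [45,8,75,0,0,0,85],
    [45,8,105,0,0,0,85],
    [45,8,130,0,0,0,85],
    [45,8,142,0,0,0,85],
    [45,8,148,0,0,0,85],
    [45,8,148,0,0,0,85],
    [45,8,148,0,0,0,85],
  ],
)

```text
time_s: 2.25
ee_pos: [0.4994, 0.4042, 0.0833]
tool_rot: [-179.9, 0.0, 100.9]
ft_force: [0.6, 0.0, 0.0]
width: 0.0851
```

```bash
python3 - <<'E'
from h import *
c,o=snap('side','side1'); print(o['time_s'],o['ee_pos'],o['tool_rot'],o['q'].round(1),o['ft_force'].round(2))
a=cv2.imread('pics/side1.png')[80:240,240:440]; cv2.imwrite('pics/crop_s1.png',cv2.resize(a,None,fx=4,fy=3.75,interpolation=3))
E
```

```text
2.25 [0.49935908 0.40424397 0.08332639] [-1.79942452e+02  1.81449060e-02  1.00876933e+02] [ 31.7  30.7  -1.1  58.3   0.  110.9] [0.63 0.04 0.05]
```

View pics/crop_s1.png

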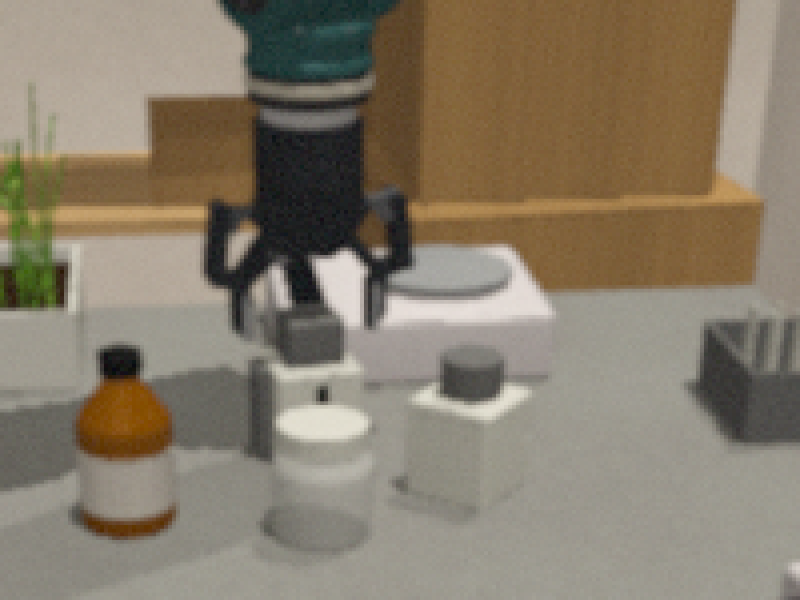

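The fingers straddle the cap (crop (310,335)) and nothing touches. Closing.

Call:
send_rows(
  plan=[
    [1,0,2,0,0,0,85],
    [1,0,2,0,0,0,40],
    [1,0,2,0,0,0,36],
    [1,0,2,0,0,0,36],
    [1,0,2,0,0,0,36],
    [1,0,2,0,0,0,36],
    [1,0,2,0,0,0,36],
    [1,0,2,0,0,0,36],
  ],
  newtons=60,
)

```text
time_s: 2.97
ee_pos: [0.4996, 0.4058, 0.0822]
tool_rot: [180.0, -0.0, 100.9]
ft_force: [-0.0, -0.3, 6.5]
width: 0.0412
```

Gripped at 41 mm. Lifting.

Call:
send_rows(
  plan=[
    [0,0,-5,0,0,0,30],
    [0,0,-20,0,0,0,30],
    [0,0,-45,0,0,0,30],
    [0,0,-70,0,0,0,30],
    [0,0,-100,0,0,0,30],
    [0,0,-120,0,0,0,30],
    [0,0,-120,0,0,0,30],
    [0,0,-120,0,0,0,30],
  ],
)

```text
time_s: 3.63
ee_pos: [0.4998, 0.4059, 0.2028]
tool_rot: [179.9, -0.0, 100.9]
ft_force: [0.3, 0.3, -1.9]
width: 0.0412
```

```bash
python3 - <<'E'
from h import *
c,o=snap('side','side2'); c,_=snap('scene','scene2');print(o['time_s'],o['ee_pos'],o['tool_rot'],o['q'].round(1),o['ft_force'].round(2),o['width'])
a=cv2.imread('pics/side2.png')[50:210,240:440]; b=cv2.imread('pics/scene2.png')[130:290,400:560]; b=cv2.resize(b,(480,480),interpolation=3)
cv2.imwrite('pics/crop_s2.png',cv2.resize(a,None,fx=4,fy=3.75,interpolation=3)); cv2.imwrite('pics/crop_s2b.png',b)
E
```

```text
3.6333 [0.49978652 0.40590269 0.20276976] [ 1.79893120e+02 -4.70604812e-02  1.00903257e+02] [ 31.8  27.4  12.2  74.7   0.  110.9] [ 0.29  0.34 -1.89] 0.04117238962269408
```

View pics/crop_s2.png

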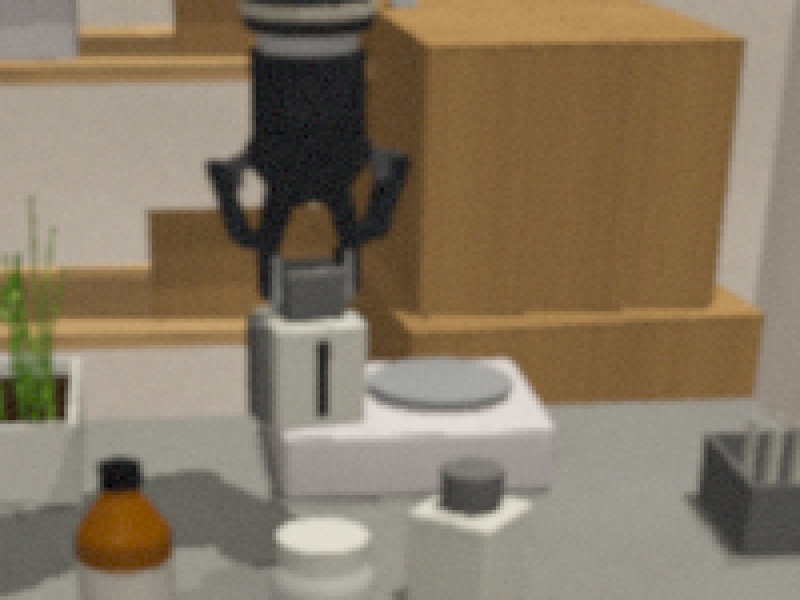

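View pics/crop_s2b.png

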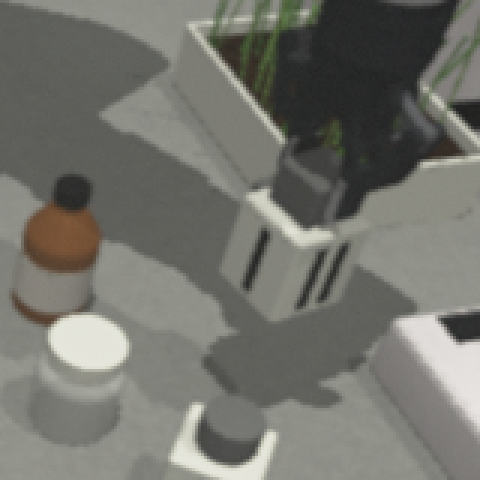

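Held upright with one slot towards the side camera and two towards the scene camera. Carrying it to a point above the show pose, turning on the way.

Call:
send_rows(
  plan=[
    [0,0,-20,0,0,0,30],
    [-10,0,-38,0,0,-4,30],
    [-35,-1,-40,0,0,-10,30],
    [-70,-1,-40,0,0,-16,30],
    [-105,-2,-40,0,0,-22,30],
    [-140,-3,-40,0,0,-28,30],
    [-175,-3,-40,0,0,-34,30],
    [-210,-4,-40,0,0,-40,30],
    [-240,-4,-40,0,0,-46,30],
    [-250,-5,-40,0,0,-48,30],
  ],
)

```text
time_s: 4.57
ee_pos: [0.5415, 0.1555, 0.2396]
tool_rot: [-179.8, -0.1, 149.1]
ft_force: [-0.0, 0.2, -1.0]
width: 0.0412
```

```bash
cat >> h.py <<'E'
def togo(xyz,yaw):
    o=monitor.get_obs(); R=Rn.from_euler('xyz',o['tool_rot'],degrees=True); T=Rn.from_euler('xyz',[180,0,yaw],degrees=True)
    d=R.inv().apply(np.array(xyz)-o['ee_pos'])*1000; r=(R.inv()*T).as_rotvec(degrees=True)
    print('t',o['time_s'],o['ee_pos'].round(4),o['tool_rot'].round(2),'q',o['q'].round(1),'F',o['ft_force'].round(1),'w',o['width'].round(4)); print('togo',d.round(1),r.round(2))
S=[.5838,-.0782,.1292]
E
python3 -c "
from h import *
togo([S[0],S[1],.20],194.2)"
```

```text
Traceback (most recent call last):
  File "h.py", line 28, in togo
    print('t',o['time_s'],o['ee_pos'].round(4),o['tool_rot'].round(2),'q',o['q'].round(1),'F',o['ft_force'].round(1),'w',o['width'].round(4)); print('togo',d.round(1),r.round(2))
                                                                                                                         ^^^^^^^^^^^^^^^^
AttributeError: 'float' object has no attribute 'round'
```

```bash
sed -i "s/o\['width'\].round(4)/round(o['width'],4)/" h.py; python3 -c "
from h import *
togo([S[0],S[1],.20],194.2)"
```

```text
t 4.5667 [0.5415 0.1555 0.2396] [-1.7982e+02 -1.1000e-01  1.4911e+02] q [ 7.8 18.9  4.1 75.4 -0.1 38.7] F [-0.   0.2 -1. ] w 0.0412
togo [-156.4 -178.7   39.9] [ -0.12  -0.17 -45.09]
```

Call:
send_rows(
  plan=[
    [-20,-23,0,0,0,-6,30],
    [-42,-48,0,0,0,-12,30],
    [-64,-73,0,0,0,-18,30],
    [-86,-98,0,0,0,-24,30],
    [-108,-123,5,0,0,-30,30],
    [-130,-148,15,0,0,-36,30],
    [-148,-169,30,0,0,-42,30],
    [-156,-179,40,0,0,-45,30],
    [-156,-179,40,0,0,-45,30],
    [-156,-179,40,0,0,-45,30],
  ],
)

```text
time_s: 5.4
ee_pos: [0.5825, -0.0785, 0.1984]
tool_rot: [180.0, -0.4, -166.0]
ft_force: [0.6, 0.3, -0.6]
width: 0.041
```

```bash
python3 -c "
from h import *
togo(S,194.2)
snap('side','side3');snap('scene','scene3');snap('wrist','wrist3')"
```

```text
t 5.4 [ 0.5825 -0.0785  0.1984] [ 179.95   -0.35 -166.04] q [-15.6  22.1   2.7  70.9  -0.1 -29.5] F [ 0.6  0.3 -0.6] w 0.041
togo [-1.8 -0.1 69.2] [ 0.05 -0.35 -0.24]
```

View pics/side3.png

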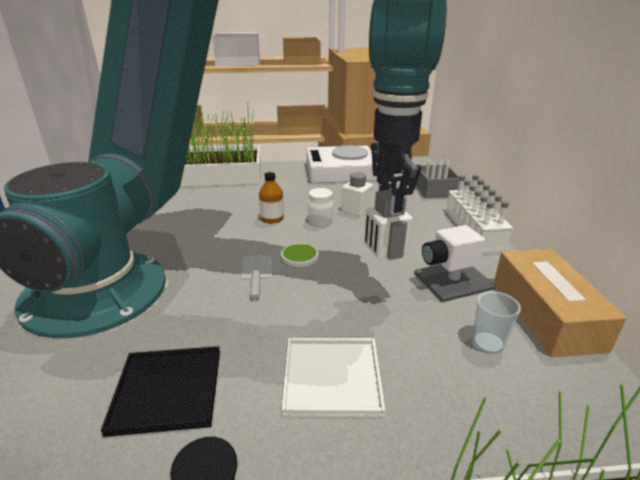

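View pics/wrist3.png

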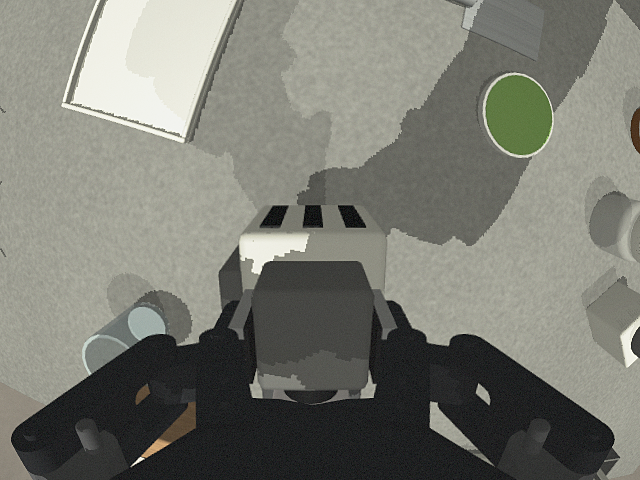

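Three slots face the robot and the spine faces the tray side, so the single slot faces the lens. Checking how the vessel sits in the hand, from the wrist depth.

```bash
python3 - <<'E'
from h import *
W,c=wcloud('wrist3'); d=np.load('pics/wrist3.npz')
R=Rn.from_euler('xyz',d['rot'],degrees=True).as_matrix(); T=(W-d['ee'])@R
for (u,v) in((250,237),(378,237),(313,275),(262,270),(362,270),(313,240),(300,215),(330,215)): print((u,v),(T[v,u]*1000).round(1))
# shoulder points
m=np.zeros((480,640),bool); m[232:262,238:390]=1
z=T[...,2]
p=T[m&(abs(z-.006)<.006)]; print(len(p)); A=np.c_[p[:,:2],np.ones(len(p))]; s=np.linalg.lstsq(A,p[:,2],rcond=None)[0]; print('shoulder slope deg',np.degrees(s[:2]),'z0',s[2], 'y range',p[:,1].min(),p[:,1].max(),'xmax',p[:,0].max())
m=np.zeros((480,640),bool); m[264:300,256:366]=1
p=T[m&(z<-.02)&(z>-.04)]; A=np.c_[p[:,:2],np.ones(len(p))]; s=np.linalg.lstsq(A,p[:,2],rcond=None)[0]; print('cap slope',np.degrees(s[:2]),s[2],'y',p[:,1].min(),p[:,1].max(),'xmax',p[:,0].max())
# front face (3 slots)
m=np.zeros((480,640),bool); m[207:228,262:360]=1
p=T[m&(z>.012)&(z<.09)&(T[...,0]<.05)]; 
A=np.c_[p[:,1:],np.ones(len(p))]; s=np.linalg.lstsq(A,p[:,0],rcond=None)[0]; print('face',len(p),np.degrees(s[:2]),s[2])
E
```

```text
(250, 237) [ 29.6 -25.6   9.2]
(378, 237) [29.9 28.4  8.1]
(313, 275) [ 20.8   1.  -13. ]
(262, 270) [ 20.4 -18.8  -6.5]
(362, 270) [20.6 20.  -6.9]
(313, 240) [28.8  1.   7.2]
(300, 215) [32.2 -5.6 45.1]
(330, 215) [32.2  9.8 44.9]
4387
shoulder slope deg [ 9.68313541 -0.2465162 ] z0 0.0028589811401516954 y range -0.03131818467689573 0.032748135125134144 xmax 0.03199691018887105
cap slope [108.95710917  -0.73322809] -0.06458733877972639 y -0.019016105400288245 0.019193359746315326 xmax 0.02176247353753974
face 2049 [ 0.26716217 -0.26979336] 0.032690135308175126
```

In hand it is square to within 0.3° and centred to within 1 mm. Descending to the first show and holding.

Call:
send_rows(
  plan=[
    [-1,0,25,0,0,0,30],
    [-2,0,50,0,-0.3,-0.2,30],
    [-2,0,65,0,-0.3,-0.2,30],
    [-2,0,69,0,-0.3,-0.2,30],
    [-2,0,69,0,-0.3,-0.2,30],
    [-2,0,69,0,-0.3,-0.2,30],
  ],
)

```text
time_s: 6.05
ee_pos: [0.5854, -0.0765, 0.1322]
tool_rot: [-179.9, 0.2, -165.7]
ft_force: [-0.5, 0.0, -1.5]
width: 0.0409
```

```bash
python3 - <<'E'
from h import *
togo(S,194.2)
snap('side','side4');snap('scene','scene4')
a=cv2.imread('pics/side4.png')[130:310,350:530]; b=cv2.imread('pics/scene4.png')[210:430,220:440]
cv2.imwrite('pics/crop_4.png',np.hstack([cv2.resize(a,(400,400),interpolation=3),cv2.resize(b,(400,400),interpolation=3)]))
W,c=cloud('side4')
E
```

```text
t 6.05 [ 0.5854 -0.0765  0.1322] [-1.7993e+02  1.6000e-01 -1.6568e+02] q [-15.4  23.9  -5.   60.9   0.  -29.7] F [-0.5  0.  -1.5] w 0.0409
togo [ 2.  -1.2  3. ] [-0.07  0.16  0.12]
```

View pics/crop_4.png

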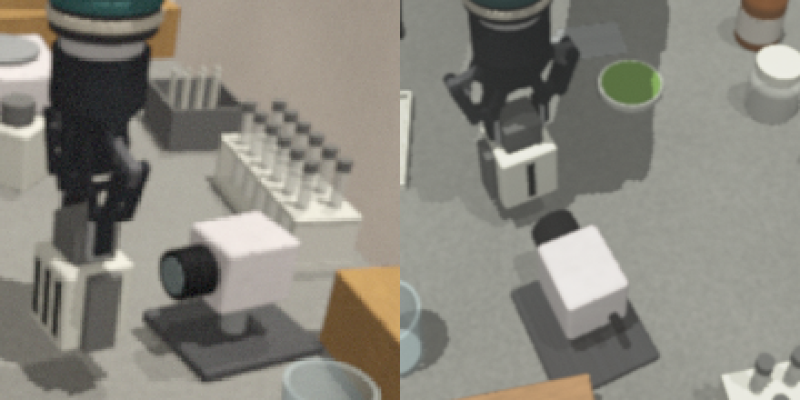

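One slot faces the lens. Trimming the last few mm, then holding.

Call:
send_rows(
  plan=[
    [2,-1,3,0,0.2,0.1,30],
    [2,-1,3,0,0.2,0.1,30],
    [2,-1,3,0,0.2,0.1,30],
    [2,-1,3,0,0.2,0.1,30],
    [2,-1,3,0,0.2,0.1,30],
  ],
)

```text
time_s: 6.57
ee_pos: [0.584, -0.0784, 0.1296]
tool_rot: [-179.9, 0.0, -165.8]
ft_force: [1.4, -0.1, -1.2]
width: 0.0412
```

```bash
cat >> h.py <<'E'
def meas(tag):
    # shown face in lens frame via scene depth: points of white vessel body facing lens
    W,c=cloud(tag); L=np.radians(14.2); lens=np.array([.673,-.0556,.085])
    d=W-lens; xl=d[...,0]*np.cos(L)+d[...,1]*np.sin(L); yl=-d[...,0]*np.sin(L)+d[...,1]*np.cos(L); zl=d[...,2]
    m=(xl>-.072)&(xl<-.048)&(abs(yl)<.05)&(zl>-.04)&(zl<.034)
    p=np.c_[xl[m],yl[m],zl[m]]
    A=np.c_[p[:,1:],np.ones(len(p))]; s=np.linalg.lstsq(A,p[:,0],rcond=None)[0]
    print(tag,len(p),'dist@centre',s[2].round(4),'slopes deg',np.degrees(s[:2]).round(2),'y',np.percentile(p[:,1],[1,99]).round(4),'z',np.percentile(p[:,2],[1,99]).round(4))
E
python3 - <<'E'
from h import *
togo(S,194.2)
snap('scene','scene5');meas('scene5')
E
```

```text
t 6.5667 [ 0.584  -0.0784  0.1296] [-1.7990e+02  1.0000e-02 -1.6579e+02] q [-15.5  24.   -5.3  60.7  -0.1 -29.7] F [ 1.4 -0.1 -1.2] w 0.0412
togo [0.2 0.2 0.4] [-0.1   0.01  0.01]
scene5 649 dist@centre -0.0608 slopes deg [1.72 0.25] y [-0.0327  0.0286] z [-0.0327  0.0333]
```

Within half a mm, and face distance is about 61 mm. Holding for more than a second.

Call:
send_rows(
  plan=[
    [0,0,0,0,0,0,30],
    [0,0,0,0,0,0,30],
    [0,0,0,0,0,0,30],
    [0,0,0,0,0,0,30],
    [0,0,0,0,0,0,30],
    [0,0,0,0,0,0,30],
    [0,0,0,0,0,0,30],
    [0,0,0,0,0,0,30],
    [0,0,0,0,0,0,30],
    [0,0,0,0,0,0,30],
  ],
)

```text
time_s: 7.45
ee_pos: [0.584, -0.0784, 0.1295]
tool_rot: [-179.9, 0.0, -165.8]
ft_force: [-0.0, -0.1, -1.8]
width: 0.0414
```

Call:
send_rows(
  plan=[
    [0,0,0,0,0,0,30],
    [0,0,0,0,0,0,30],
    [0,0,0,0,0,0,30],
    [0,0,0,0,0,0,30],
    [0,0,0,0,0,0,30],
    [0,0,0,0,0,0,30],
    [0,0,0,0,0,0,30],
    [0,0,0,0,0,0,30],
  ],
)

```text
time_s: 8.12
ee_pos: [0.5841, -0.0784, 0.1295]
tool_rot: [-179.9, 0.0, -165.8]
ft_force: [1.0, -0.5, -2.5]
width: 0.0409
```

```bash
python3 -c "
from h import *
togo(S,194.2)
togo(S,104.2)"
```

```text
t 8.1167 [ 0.5841 -0.0784  0.1295] [-1.7990e+02  1.0000e-02 -1.6579e+02] q [-15.5  24.   -5.3  60.6  -0.1 -29.7] F [ 1.  -0.5 -2.5] w 0.0409
togo [0.2 0.2 0.3] [-0.1   0.01  0.01]
t 8.1167 [ 0.5841 -0.0784  0.1295] [-1.7990e+02  1.0000e-02 -1.6579e+02] q [-15.5  24.   -5.3  60.6  -0.1 -29.7] F [ 1.  -0.5 -2.5] w 0.0409
togo [0.2 0.2 0.3] [-7.000e-02  9.000e-02  9.001e+01]
```

Steady. Turning to the two-slot side.

Call:
send_rows(
  plan=[
    [0,0,0,0,0,3,30],
    [0,0,0,0,0,8,30],
    [0,0,0,0,0,14,30],
    [0,0,0,0,0,20,30],
    [0,0,0,0,0,26,30],
    [0,0,0,0,0,32,30],
    [0,0,0,0,0,38,30],
    [0,0,0,0,0,44,30],
    [0,0,0,0,0,50,30],
    [0,0,0,0,0,56,30],
  ],
)

```text
time_s: 8.95
ee_pos: [0.5841, -0.0784, 0.1295]
tool_rot: [-180.0, 0.1, 137.9]
ft_force: [-0.4, -0.2, -2.2]
width: 0.041
```

```bash
python3 -c "
from h import *
togo(S,104.2)"
```

```text
t 8.95 [ 0.5841 -0.0784  0.1295] [-1.7995e+02  9.0000e-02  1.3791e+02] q [-15.5  24.   -5.3  60.6  -0.1  26.6] F [-0.4 -0.2 -2.2] w 0.041
togo [ 0.3 -0.1  0.3] [-2.000e-02  1.000e-01  3.371e+01]
```

Call:
send_rows(
  plan=[
    [0,0,0,0,0,6,30],
    [0,0,0,0,0,12,30],
    [0,0,0,0,0,18,30],
    [0,0,0,0,0,24,30],
    [0,0,0,0,0,29,30],
    [0,0,0,0,0,32,30],
    [0,0,0,0,0,33.7,30],
    [0,0,0,0,0,33.7,30],
    [0,0,0,0,0,33.7,30],
    [0,0,0,0,0,33.7,30],
  ],
)

```text
time_s: 9.78
ee_pos: [0.5841, -0.0784, 0.1295]
tool_rot: [180.0, 0.1, 104.3]
ft_force: [-0.1, -0.2, -1.1]
width: 0.0412
```

```bash
python3 - <<'E'
from h import *
togo(S,104.2)
snap('scene','scene6');meas('scene6');snap('side','side6');
a=cv2.imread('pics/side6.png')[130:310,350:530]; b=cv2.imread('pics/scene6.png')[210:430,220:440]
cv2.imwrite('pics/crop_6.png',np.hstack([cv2.resize(a,(400,400),interpolation=3),cv2.resize(b,(400,400),interpolation=3)]))
E
```

```text
t 9.7833 [ 0.5841 -0.0784  0.1295] [1.7999e+02 1.0000e-01 1.0427e+02] q [-15.5  24.   -5.3  60.6  -0.1  60.2] F [-0.1 -0.2 -1.1] w 0.0412
togo [ 0.2 -0.2  0.3] [0.01 0.1  0.07]
scene6 658 dist@centre -0.0614 slopes deg [1.08 0.25] y [-0.0337  0.029 ] z [-0.033   0.0334]
```

View pics/crop_6.png

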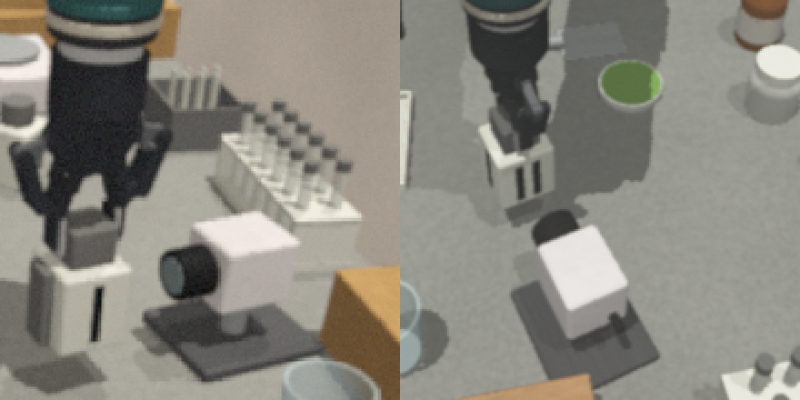

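Two slots face the lens, square to it. Holding.

Call:
send_rows(
  plan=[
    [0,0,0,0,0,0,30],
    [0,0,0,0,0,0,30],
    [0,0,0,0,0,0,30],
    [0,0,0,0,0,0,30],
    [0,0,0,0,0,0,30],
    [0,0,0,0,0,0,30],
    [0,0,0,0,0,0,30],
    [0,0,0,0,0,0,30],
    [0,0,0,0,0,0,30],
    [0,0,0,0,0,0,30],
  ],
)

```text
time_s: 10.72
ee_pos: [0.5841, -0.0784, 0.1296]
tool_rot: [180.0, 0.1, 104.3]
ft_force: [-0.4, 0.1, -0.8]
width: 0.0412
```

Call:
send_rows(
  plan=[
    [0,0,0,0,0,0,30],
    [0,0,0,0,0,0,30],
    [0,0,0,0,0,0,30],
    [0,0,0,0,0,0,30],
    [0,0,0,0,0,0,30],
    [0,0,0,0,0,0,30],
    [0,0,0,0,0,0,30],
    [0,0,0,0,0,0,30],
  ],
)

```text
time_s: 11.38
ee_pos: [0.5841, -0.0784, 0.1296]
tool_rot: [180.0, 0.1, 104.3]
ft_force: [0.1, 1.1, -1.5]
width: 0.0412
```

Call:
send_rows(
  plan=[
    [0,0,0,0,0,3,30],
    [0,0,0,0,0,8,30],
    [0,0,0,0,0,14,30],
    [0,0,0,0,0,20,30],
    [0,0,0,0,0,26,30],
    [0,0,0,0,0,32,30],
    [0,0,0,0,0,38,30],
    [0,0,0,0,0,44,30],
    [0,0,0,0,0,50,30],
    [0,0,0,0,0,56,30],
  ],
)

```text
time_s: 12.22
ee_pos: [0.584, -0.0784, 0.1295]
tool_rot: [179.9, 0.0, 48.0]
ft_force: [-0.3, -0.3, -1.0]
width: 0.0412
```

```bash
python3 -c "
from h import *
togo(S,14.2)"
```

```text
t 12.2167 [ 0.584  -0.0784  0.1295] [1.7992e+02 5.0000e-02 4.7960e+01] q [-1.550e+01  2.400e+01 -5.300e+00  6.060e+01 -1.000e-01  1.165e+02] F [-0.3 -0.3 -1. ] w 0.0412
togo [-0.  -0.3  0.3] [1.000e-01 2.000e-02 3.376e+01]
```

Call:
send_rows(
  plan=[
    [0,0,0,0,0,6,30],
    [0,0,0,0,0,12,30],
    [0,0,0,0,0,18,30],
    [0,0,0,0,0,24,30],
    [0,0,0,0,0,29,30],
    [0,0,0,0,0,32,30],
    [0,0,0,0,0,33.8,30],
    [0,0,0,0,0,33.8,30],
    [0,0,0,0,0,33.8,30],
    [0,0,0,0,0,33.8,30],
  ],
)

```text
time_s: 13.05
ee_pos: [0.5841, -0.0784, 0.1295]
tool_rot: [179.9, -0.0, 14.2]
ft_force: [-0.4, -0.5, -1.4]
width: 0.041
```

```bash
python3 - <<'E'
from h import *
togo(S,14.2)
snap('scene','scene7');meas('scene7');snap('side','side7');
a=cv2.imread('pics/side7.png')[130:310,350:530]; b=cv2.imread('pics/scene7.png')[210:430,220:440]
cv2.imwrite('pics/crop_7.png',np.hstack([cv2.resize(a,(400,400),interpolation=3),cv2.resize(b,(400,400),interpolation=3)]))
E
```

```text
t 13.05 [ 0.5841 -0.0784  0.1295] [ 1.799e+02 -1.000e-02  1.423e+01] q [-1.550e+01  2.400e+01 -5.300e+00  6.060e+01 -1.000e-01  1.502e+02] F [-0.4 -0.5 -1.4] w 0.041
togo [-0.2 -0.2  0.3] [ 0.1  -0.01  0.03]
scene7 653 dist@centre -0.0623 slopes deg [1.22 0.27] y [-0.0329  0.0298] z [-0.0326  0.0334]
```

View pics/crop_7.png

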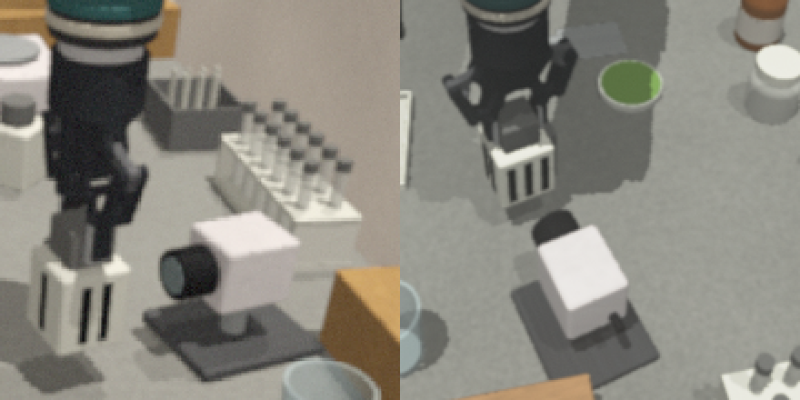

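Call:
send_rows(
  plan=[
    [0,0,0,0,0,0,30],
    [0,0,0,0,0,0,30],
    [0,0,0,0,0,0,30],
    [0,0,0,0,0,0,30],
    [0,0,0,0,0,0,30],
    [0,0,0,0,0,0,30],
    [0,0,0,0,0,0,30],
    [0,0,0,0,0,0,30],
    [0,0,0,0,0,0,30],
    [0,0,0,0,0,0,30],
  ],
)

```text
time_s: 13.98
ee_pos: [0.5841, -0.0784, 0.1295]
tool_rot: [179.9, -0.0, 14.2]
ft_force: [0.4, 0.2, -2.0]
width: 0.041
```

Call:
send_rows(
  plan=[
    [0,0,0,0,0,0,30],
    [0,0,0,0,0,0,30],
    [0,0,0,0,0,0,30],
    [0,0,0,0,0,0,30],
    [0,0,0,0,0,0,30],
    [0,0,0,0,0,0,30],
    [0,0,0,0,0,0,30],
    [0,0,0,0,0,0,30],
  ],
)

```text
time_s: 14.65
ee_pos: [0.584, -0.0784, 0.1295]
tool_rot: [179.9, -0.0, 14.2]
ft_force: [-0.6, 0.0, -1.5]
width: 0.0413
```

Three slots shown and held. Next, the tray.

```bash
python3 -c "
from h import *
togo([.457,-.2755,.16],-6)"
```

```text
t 14.65 [ 0.584  -0.0784  0.1295] [ 1.799e+02 -1.000e-02  1.420e+01] q [-1.550e+01  2.400e+01 -5.300e+00  6.060e+01 -1.000e-01  1.503e+02] F [-0.6  0.  -1.5] w 0.0413
togo [-171.5  160.   -30.2] [ 1.00e-01 -2.00e-02  2.02e+01]
```

Call:
send_rows(
  plan=[
    [-10,9,-15,0,0,0,30],
    [-30,28,-28,0,0,3,30],
    [-55,51,-30,0,0,6,30],
    [-80,75,-30,0,0,10,30],
    [-105,98,-30,0,0,13,30],
    [-130,121,-30,0,0,16,30],
    [-152,142,-30,0,0,19,30],
    [-166,155,-30,0,0,20,30],
    [-171,160,-30,0,0,20,30],
    [-171,160,-30,0,0,20,30],
  ],
)

```text
time_s: 15.48
ee_pos: [0.4569, -0.2765, 0.1599]
tool_rot: [179.9, -0.0, -5.9]
ft_force: [-0.0, 0.4, -2.5]
width: 0.0409
```

```bash
python3 - <<'E'
from h import *
togo([.457,-.2755,.088],-6)
snap('side','side8'); snap('scene','scene8')
E
```

```text
t 15.4833 [ 0.4569 -0.2765  0.1599] [ 1.799e+02 -5.000e-02 -5.890e+00] q [-3.99e+01  1.77e+01 -1.03e+01  6.19e+01 -1.00e-01  1.46e+02] F [-0.   0.4 -2.5] w 0.0409
togo [-0.1 -1.1 71.9] [ 0.1  -0.05  0.11]
```

View pics/side8.png

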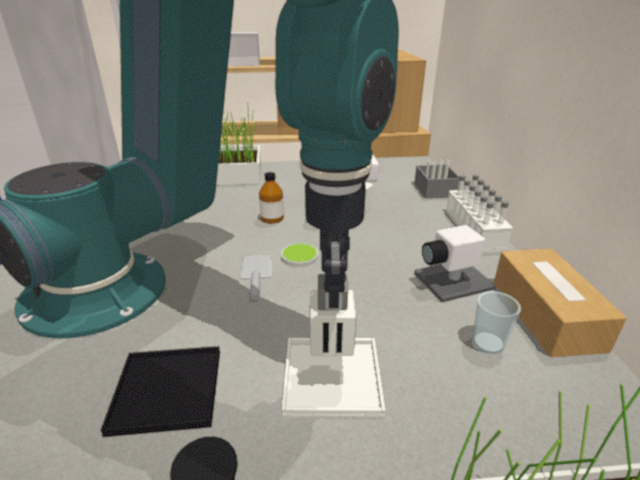

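The vessel is over the white tray (332,325) and square to it. Lowering slowly.

Call:
send_rows(
  plan=[
    [0,-1,20,0,0,0,30],
    [0,-1,40,0,0,0,30],
    [0,-1,55,0,0,0,30],
    [0,-1,63,0,0,0,30],
    [0,-1,67,0,0,0,30],
    [0,-1,69,0,0,0,30],
    [0,-1,70,0,0,0,30],
    [0,-1,70,0,0,0,30],
  ],
)

```text
time_s: 16.25
ee_pos: [0.4584, -0.274, 0.0903]
tool_rot: [179.9, -0.1, -5.7]
ft_force: [0.2, -0.1, -0.6]
width: 0.0414
```

```bash
python3 - <<'E'
from h import *
togo([.457,-.2755,.0872],-6)
E
```

```text
t 16.25 [ 0.4584 -0.274   0.0903] [ 1.799e+02 -9.000e-02 -5.750e+00] q [-39.6  20.6 -17.5  51.7  -0.  146.1] F [ 0.2 -0.1 -0.6] w 0.0414
togo [-1.3  1.6  3.1] [ 0.1  -0.09  0.25]
```

Call:
send_rows(
  plan=[
    [-1,1.5,1,0,0,0,30],
    [-1,1.5,2,0,0,0,30],
    [-1,1.5,2.5,0,0,0,30],
    [-1,1.5,3,0,0,0,30],
    [-1,1.5,3,0,0,0,30],
  ],
)

```text
time_s: 16.67
ee_pos: [0.4572, -0.2754, 0.0873]
tool_rot: [179.9, -0.1, -5.8]
ft_force: [0.3, -0.6, -1.1]
width: 0.0413
```

```bash
python3 - <<'E'
from h import *
togo([.457,-.2755,.0872],-6)
snap('side','side9')
a=cv2.imread('pics/side9.png')[300:430,260:410]; cv2.imwrite('pics/crop_9.png',cv2.resize(a,None,fx=4,fy=4,interpolation=3))
E
```

```text
t 16.6667 [ 0.4572 -0.2754  0.0873] [ 1.799e+02 -9.000e-02 -5.760e+00] q [-39.8  20.8 -17.9  51.2  -0.  146. ] F [ 0.3 -0.6 -1.1] w 0.0413
togo [-0.2  0.1  0.1] [ 0.09 -0.09  0.24]
```

View pics/crop_9.png

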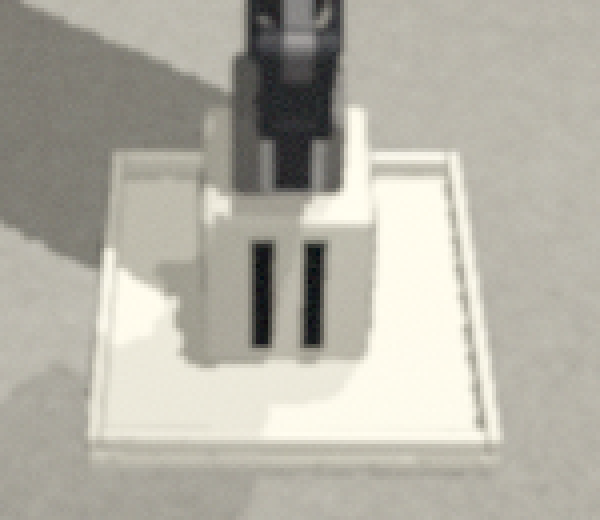

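It looks centred and nearly down. Easing on until contact.

Call:
send_rows(
  plan=[
    [0,0,0.5,0,0,0,30],
    [0,0,1,0,0,0,30],
    [0,0,1,0,0,0,30],
  ],
)

```text
time_s: 16.97
ee_pos: [0.4575, -0.2756, 0.0872]
tool_rot: [179.9, -0.1, -5.7]
ft_force: [-1.9, 1.1, 11.4]
width: 0.0412
```

Contact (+11 N upward). Releasing, gradually.

Call:
send_rows(
  plan=[
    [0,0,0,0,0,0,42],
    [0,0,0,0,0,0,46],
    [0,0,0,0,0,0,55],
    [0,0,0,0,0,0,70],
    [0,0,0,0,0,0,85],
    [0,0,0,0,0,0,85],
    [0,0,0,0,0,0,85],
    [0,0,0,0,0,0,85],
  ],
  newtons=20,
)

```text
time_s: 17.63
ee_pos: [0.4575, -0.2756, 0.0871]
tool_rot: [179.9, -0.1, -5.7]
ft_force: [0.4, -0.4, 0.6]
width: 0.085
```

Call:
send_rows(
  plan=[
    [0,0,-10,0,0,0,85],
    [0,0,-30,0,0,0,85],
    [0,0,-60,0,0,0,85],
    [0,0,-90,0,0,0,85],
    [0,0,-120,0,0,0,85],
    [0,0,-140,0,0,0,85],
    [0,0,-140,0,0,0,85],
    [0,0,-140,0,0,0,85],
  ],
)

```text
time_s: 18.3
ee_pos: [0.4575, -0.2756, 0.2278]
tool_rot: [179.8, -0.2, -5.7]
ft_force: [-0.1, 0.8, -0.8]
width: 0.085
```

```bash
python3 - <<'E'
from h import *
togo([.457,-.2755,.0872],-6)
snap('side','side10'); snap('scene','scene10')
for t in('side10','scene10'):
    W,c=cloud(t)
    for lo,hi in((.108,.125),(.076,.087)):
        m=(W[...,2]>lo)&(W[...,2]<hi)&(np.hypot(W[...,0]-.457,W[...,1]+.2755)<.06)
        p=W[m][:,:2].astype(np.float32); print(t,len(p),cv2.minAreaRect(p) if len(p)>5 else '',np.median(W[m][:,2]))
E
```

```text
t 18.3 [ 0.4575 -0.2756  0.2278] [179.82  -0.23  -5.75] q [-39.8  15.8  -2.2  71.6  -0.  146. ] F [-0.1  0.8 -0.8] w 0.085
togo [ -1.1  -0.5 140.6] [ 0.18 -0.23  0.25]
side10 645 ((0.4556085765361786, -0.2760505676269531), (0.042619358748197556, 0.04093700274825096), 84.3501968383789) 0.11627302768166398
side10 717 ((0.4551360011100769, -0.2764126658439636), (0.06435251235961914, 0.06402309238910675), 84.79530334472656) 0.08025443423965717
scene10 369 ((0.45719143748283386, -0.27649128437042236), (0.042530208826065063, 0.04448197782039642), 84.49578094482422) 0.11814511775836356
scene10 414 ((0.4584996700286865, -0.2726559042930603), (0.07557764649391174, 0.06508950144052505), 87.329833984375) 0.08200546521179924
```

View pics/side10.png

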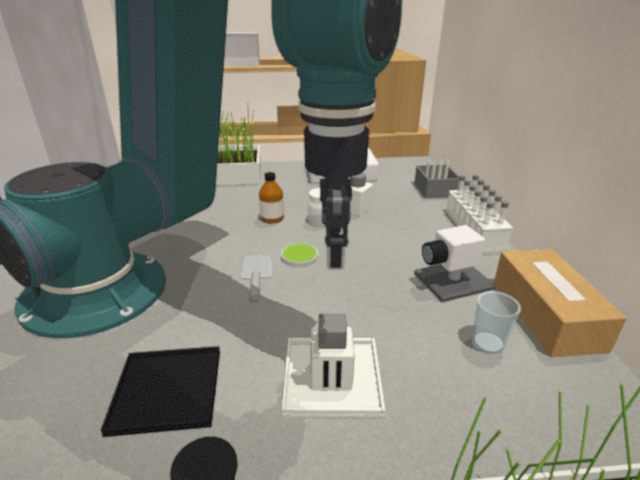

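View pics/scene10.png

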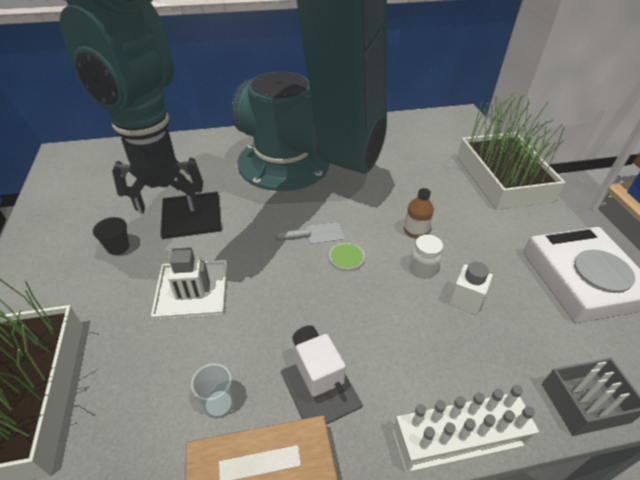

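The vessel stands upright in the middle of the white tray (side (332,355), scene (187,275)). The arm is clear and the other objects are where they were. Handing in.

```bash
python3 -c "
from h import *
print(env.sign_off())"
```

```text
the job is handed in; nothing more can be done
None
```

I picked up the slotted vessel by its square cap and showed the one-, two- and three-slot sides to the lens in that order. I then set it down in the white tray, let go and handed the job in. The arm was done at about 18 s of the 64 s allowed.

- **Shows:** each side was held still for about 1.5 s. The hand stayed within 0.5 mm and 0.1° of the pose I aimed for, and the measured face distance was 61–62 mm.
- **Placing:** the vessel came down with a contact force of about 11 N. After release it stood upright, about 1–2 mm from the tray's centre. The other objects looked unmoved in the final views, and the arm was clear of everything.
- **Disagreements:** while the sides were shown, the scene camera put the face 1.1–1.7° off square and about 2 mm off centre. The wrist camera, read while the vessel was held above the first show pose, put it within 0.3° and 1 mm. The scene camera also read the vessel and lens about 1° differently from the wrist camera earlier, so I left the pose as it was. One of its four readings of the placed vessel, on the shoulder, was about 3 mm and 3° off the rest.

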